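# Discard a used microtube and ease the waste bin's spring flap shut

### The job

Drop the used pink microtube into the yellow bench waste bin, then shut the bin's red flap fully. The flap snaps shut by a strong spring, so ease it all the way down (the black bar is its grip) instead of letting it slam.

Things in the scene. Friction and masses are not known exactly. Their poses are not given: they have to be found in the camera images.
- pink_microtube: small pink plastic microtube, cap closed, lying on its side on the bench, left of the yellow bin; 13 x 42 x 13 mm, long axis = its y; origin on its underside at the middle. About 12 g. A teal and a white one of the same shape lie near it and stay there. The tall microscope right of the bin reaches to within 0.38 m of the robot's base: swing past it closer in.
- waste_bin: yellow open-topped tub fixed to the bench, left of the microscope, front roughly to the robot; 90 mm deep (its x), 130 wide (its y), walls 4, mouth at z = 101 mm. Origin: centre of its underside; x points from front to back, z up. Flap hinge axis: parallel to its y through x = +45, z = +105 mm. The open flap stands behind the mouth, up to 225 mm above the bench.
- flap (a joint): hinge angle of the red flap (94 x 134 x 5 mm), rad: 0 = open, leaning 7 degrees back past vertical, where it starts and stays by itself; 1.70 = shut, level on the tub. Over-centre spring: beyond about 0.15 rad it drives the flap shut, with up to 3 N at the bar, and keeps it shut. Let go more than about 10 mm before shut, it slams.
- flap_bar (a point): middle of the flap's black grip bar, 12 mm thick, 95 mm free between two side arms, parallel to the bin's y, 124 mm from the hinge axis, 30 mm beyond the flap's edge and off its plane. In the bin's frame at x = +90, z = 220 mm when open, x = -75, z = 135 mm when shut, on an arc over the top. Pinched from above along the bin's x, it can turn between the fingers, so the hand can stay pointing down.

How it is judged (in metres and radians):
On the way:
1. the pink microtube lies in the bin while the flap is still open (x of pink_microtube in the frame of waste_bin between -0.045 and 0.045 m and y of pink_microtube in the frame of waste_bin between -0.065 and 0.065 m and z of pink_microtube in the frame of waste_bin below 0.07 m and value of joint flap below 1.2 rad), for 0.2 s.
At the end, for the whole second after the job is handed in: The pink microtube lies at rest inside the tub, and the flap is shut: its joint above 1.60 rad (its bar within about 12 mm of the shut position) (x of pink_microtube in the frame of waste_bin between -0.045 and 0.045 m and y of pink_microtube in the frame of waste_bin between -0.065 and 0.065 m and z of pink_microtube in the frame of waste_bin below 0.07 m and value of joint flap above 1.6 rad and linear speed of pink_microtube below 0.03 m/s); the robot touches nothing.
It fails at once if the flap slams: it turns faster than 5 rad/s towards shut in the last 0.4 rad before shut (value of joint flap above 1.3 rad and velocity of joint flap above 5 rad/s).
It also fails if it takes over 58 s, if anything falls off the work surface, if the arm or the gripper's body presses on something with over 40 N, if the wrist force passes 120 N, or if a joint passes its speed limit or range.

### The arm

A 7-joint arm with a two-finger parallel gripper is mounted at the origin on a cart in front of the work surface, level with it; the furniture and walls round the work are solid. World frame = base frame: x ahead of the robot, y to its left, z up, the work surface at z = 0. Lengths are in m, angles in degrees, forces in N, time in s.
With the tool pointing down it reaches from about 0.425 to 0.875 m from the base axis. Payload 4.7 kg.
Tool frame: the origin (TCP) lies at the very end of the fingers, on their centre line; the grasp point (between the pads) lies 19 mm behind it (env.grasp_offset is the distance from the TCP to the grasp point, in m); z points along the fingers, y is the line along which they close (so a half turn about z gives the same grasp; the last joint's range is limited). The gripper opens to 87 mm and grips with 3 to 60 N. Pads are 19 mm wide; open, the fingers measure 117 mm over their backs; the gripper's body (75 mm by 190 mm) begins 51 mm behind the grasp point.
Start: joints at [66.641, 18.392, -4.016, 83.108, 1.295, 78.541, -3.26], TCP at [0.266, -0.593, 0.223] pointing down, gripper open.
Joint ranges: [-163.93, 163.93], [-17.29, 119.83], [-79.2, 71.16], [3.27, 140.29], [-89.18, 269.18], [5.43, 117.66], [-154.24, 154.24]. Speed limits (degrees/s): [147.25, 147.25, 180, 180, 180, 180, 180].

### API

Orientations are given as [roll, pitch, yaw] about the fixed x, y, z axes, in that order (R = Rz(yaw) Ry(pitch) Rx(roll)).
In Python, from cell import env gives the robot as it stands. The module is installed in compiled form; this text tells all that it offers.
- The arm moves only by the tool drive_tool, never from a script. Its argument "moves" is one flat list of numbers, 5 for each row, row after row: the shift along the tool's x, y, z in units of 40 mm (1.0 is 40 mm), then the turn about the tool's z in units of 10 degrees (1.0 is 10 degrees), then the finger opening in mm, from 0 to 87. A call has 1 to 5 rows; each row is the pose to reach, as a shift and turn from the pose commanded when the call began, along the tool's axes at that moment; what a row does not reach only later rows make up. A row lasts 1/8 s, in which the tool goes at most 62.5 mm and 10.7 degrees, less where a joint would pass 70% of its speed; a pose out of reach is approached as far as the arm can. A call with a gripper value outside its range is refused whole. The fingers move at their own pace and stop on an object; "squeeze" is the grip in N (left out, the last holds). Time passes only in rows, so rows that repeat a pose let the fingers close. It gives the time, the measured TCP pose, the force, the opening and the grip force at its end, in the units of the state.
- env.get_obs(): the state, without advancing time (a new reading comes with each control period).
- env.read_camera(name): name is "scene" or "side" or "wrist"; returns (picture, depth): 420x560x3 uint8, red, green, blue; 420x560 float32, m along the optical axis (not along the pixel's ray), 0 where there is no reading.
- env.camera_model(name): a dict with "K" (3x3 intrinsics, pixels), "k1" (the pictures are not rectified: a ray, as slopes to the right and down, at radius r is drawn at 1 + k1 r^2 times it, then the intrinsics apply), "rvec" (rotation vector, rad) and "tvec" (3), from world to camera coordinates, as OpenCV has them; the wrist camera has in their place "tool_from_camera" (4x4, takes a point from camera to tool coordinates, whose origin is the TCP and whose axes are the flange's). Camera axes: x right, y down, z forward; pixel columns grow to the right and rows downward; lengths in m; the calibration is good to about 2 mm. A picture is of the moment at which its call begins: read the wrist's pose just before it. camera_model takes no time and is no camera call.
- env.sign_off(): hands the job in; it is judged then, once.
The state is a dict: "time_s": time; "qpos": joint angles; "joint_velocities": joint speeds; "effort": joint torques, N m; "tool_pos": TCP position; "tool_rot": TCP orientation; "force": force on the tool from outside, world axes, zero at the start; "wrist_torque": the same for the moment, N m; "grip_width": finger opening in m; "grasp_force": force on a finger pad.
Only numpy, scipy, OpenCV 4.12 (cv2) and the standard library are available. Lean on these libraries where they do the work, as an engineer would, in place of code of your own. Each camera call takes 0.05 s, during which the arm holds its last target. There are 200 camera calls.

## Working session

There is one attempt and no reset: what is moved stays moved. The work goes in short steps, Python scripts to look and compute and a tool call to move; the robot and the scene stay as the last step left them, time stands still between calls to the robot, and variables do not carry over. Pictures are saved under pics/ and viewed, at most 10 in all, crops included, and the job is handed in when it is done.

Besides the shell and the picture viewer there is one more tool, called after "Request:" by a JSON object that holds its "name" and its "arguments", one argument or row to a line. drive_tool: Moves the arm, as the interface text tells. Its arguments: {"type":"object","properties":{"moves":{"type":"array","items":{"type":"number"}},"squeeze":{"type":"number"}},"required":["moves"]}

```bash
mkdir -p pics
cat > h.py <<'E'
import numpy as np, cv2
from cell import env
from scipy.spatial.transform import Rotation as R
def cam(n):
    o=env.get_obs(); im,d=env.read_camera(n); return o,im,d
def pose(n,o):
    m=env.camera_model(n); K=np.array(m["K"])
    if n=="wrist":
        T=np.eye(4); T[:3,:3]=R.from_euler('xyz',o["tool_rot"],degrees=True).as_matrix(); T[:3,3]=o["tool_pos"]
        return K,m["k1"],T@np.array(m["tool_from_camera"])
    Rm=cv2.Rodrigues(np.array(m["rvec"],float))[0]; T=np.eye(4); T[:3,:3]=Rm.T; T[:3,3]=-Rm.T@np.array(m["tvec"]).ravel()
    return K,m["k1"],T
def rays(n,o,uv):
    K,k1,T=pose(n,o); uv=np.atleast_2d(np.array(uv,float))
    s=cv2.undistortPoints(uv[:,None],K,np.array([k1,0,0,0.]))[:,0]
    return T[:3,3], np.c_[s,np.ones(len(s))], T
def pts(n,o,uv,d=None,z=None):
    c,s,T=rays(n,o,uv); w=s@T[:3,:3].T
    if z is not None: k=(z-c[2])/w[:,2]
    else: k=np.array([d[int(v),int(u)] for u,v in np.atleast_2d(uv)])
    return c+w*k[:,None]
def cloud(n,o,d,mask):
    v,u=np.nonzero(mask&(d>0)); uv=np.c_[u,v]; return uv,pts(n,o,uv,d)
def save(im,f): cv2.imwrite(f,im[:,:,::-1])
E
python3 - <<'E'
from h import *
a=[cam(n) for n in("scene","side","wrist")]
print(a[0][0])
save(a[0][1],"pics/scene.png"); save(a[1][1],"pics/side.png")
for n,(o,im,d) in zip(("scene","side"),a):
    np.savez(n+".npz",im=im,d=d)
    hsv=cv2.cvtColor(im,cv2.COLOR_RGB2HSV);h,s,v=cv2.split(hsv)
    for nm,m in dict(red=((h<6)|(h>175))&(s>150)&(v>80),yel=(h>20)&(h<35)&(s>130)&(v>80),pink=(h>145)&(h<175)&(s>60)&(v>100)).items():
        uv,p=cloud(n,o,d,m)
        if len(p): print(n,nm,len(p),np.median(uv,0),np.percentile(p,[2,50,98],axis=0).round(3).tolist())
E
```

```text
{'time_s': 0.0, 'qpos': array([66.64217295, 18.43916535, -4.01481307, 83.175114  ,  1.2959504 ,
       78.5396735 , -3.26167589]), 'joint_velocities': array([-0.05755977,  0.02276686, -0.04642734, -0.00644118, -0.0465404 ,
        0.17543185, -0.01246664]), 'effort': array([-4.88238254e-05, -4.91290891e+01, -4.04072385e-01, -3.12536001e+01,
       -6.38788892e-02,  4.36902547e-02,  1.64138864e-04]), 'tool_pos': array([ 0.26581138, -0.59256332,  0.22145836]), 'tool_rot': array([-1.79891339e+02,  6.86953058e-03,  2.41654200e+01]), 'force': array([ 0.28568747, -0.1636003 , -0.77984155]), 'wrist_torque': array([ 0.04214797,  0.01222145, -0.01304175]), 'grasp_force': 0.0, 'grip_width': 0.08714171229147186}
scene red 1223 [312. 174.] [[0.469, -1.013, 0.007], [0.544, 0.161, 0.135], [0.747, 0.221, 0.217]]
scene yel 3956 [334. 232.] [[0.429, -0.961, 0.004], [0.474, 0.137, 0.056], [0.707, 0.185, 0.1]]Traceback (most recent call last):
  File "<stdin>", line 9, in <module>
  File "h.py", line 23, in cloud
    v,u=np.nonzero(mask&(d>0)); uv=np.c_[u,v]; return uv,pts(n,o,uv,d)
                                                         ~~~^^^^^^^^^^
  File "h.py", line 18, in pts
    c,s,T=rays(n,o,uv); w=s@T[:3,:3].T
          ~~~~^^^^^^^^
  File "h.py", line 15, in rays
    s=cv2.undistortPoints(uv[:,None],K,np.array([k1,0,0,0.]))[:,0]
      ~~~~~~~~~~~~~~~~~~~^^^^^^^^^^^^^^^^^^^^^^^^^^^^^^^^^^^^
cv2.error: OpenCV(4.12.0) /io/opencv/modules/calib3d/src/undistort.dispatch.cpp:347: error: (-215:Assertion failed) CV_IS_MAT(_src) && CV_IS_MAT(_dst) && (_src->rows == 1 || _src->cols == 1) && (_dst->rows == 1 || _dst->cols == 1) && _src->cols + _src->rows - 1 == _dst->rows + _dst->cols - 1 && (CV_MAT_TYPE(_src->type) == CV_32FC2 || CV_MAT_TYPE(_src->type) == CV_64FC2) && (CV_MAT_TYPE(_dst->type) == CV_32FC2 || CV_MAT_TYPE(_dst->type) == CV_64FC2) in function 'cvUndistortPointsInternal'
```

View pics/scene.png

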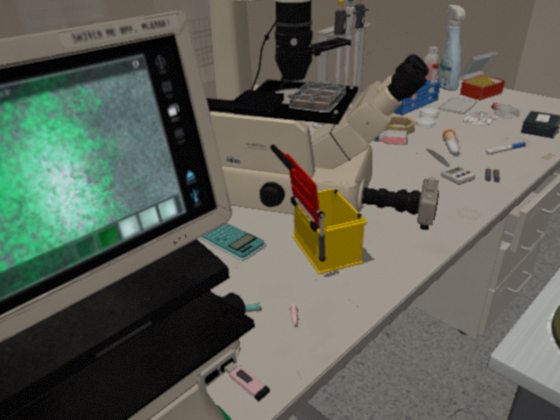

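View pics/side.png

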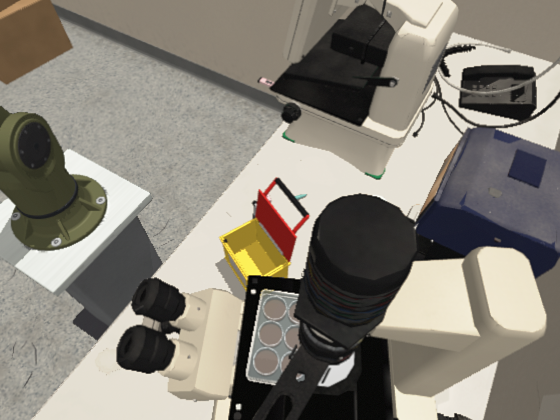

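The scene view shows the pink tube at about (294,315), the teal one at (250,307), the bin at (330,235) and the red flap standing open. In the side view the bin is at (255,250) with its flap at (280,215), and the eyepieces stick out at (150,320).

Run:
```python
from h import *
o=env.get_obs()
S=np.load("scene.npz");D=np.load("side.npz")
im,d=S["im"],S["d"]
hsv=cv2.cvtColor(im,cv2.COLOR_RGB2HSV);h,s,v=cv2.split(hsv)
sub=np.zeros(d.shape,bool);sub[300:330,285:305]=1
print(hsv[315,294],hsv[308,250])
m=sub&((h>165)|(h<10))&(s>45)
uv,p=cloud("scene",o,d,m);P=pts("scene",o,uv,z=.0065)
print("pink",len(P),P.mean(0),p.mean(0)); c=P[:,:2]-P[:,:2].mean(0);w,V=np.linalg.eigh(np.cov(c.T));print(V[:,1],np.ptp(c@V[:,1]),np.degrees(np.arctan2(V[1,1],V[0,1])))
for nm,x in(("scene",S),("side",D)):
    im,d=x["im"],x["d"];h,s,v=cv2.split(cv2.cvtColor(im,cv2.COLOR_RGB2HSV))
    uv,p=cloud(nm,o,d,(h>20)&(h<35)&(s>130)&(v>80))
    k=(p[:,0]<.7)&(abs(p[:,1]-.13)<.15)&(p[:,2]>.085)&(p[:,2]<.115); q=p[k][:,:2].astype(np.float32)
    if len(q)>5: print(nm,"rim",len(q),cv2.minAreaRect(q),q.mean(0))
    uv,p=cloud(nm,o,d,((h<6)|(h>174))&(s>150)&(v>60))
    k=(p[:,0]<.8)&(abs(p[:,1]-.15)<.2)&(p[:,2]>.1);q=p[k]
    if len(q): print(nm,"red",len(q),np.percentile(q,[1,50,99],axis=0).round(3).tolist(),cv2.minAreaRect(q[:,:2].astype(np.float32)))
    uv,p=cloud(nm,o,d,d>0)
    r=np.hypot(p[:,0],p[:,1]); 
    print(nm,"tall (y<.05)")
    for zl in np.arange(.05,.7,.08):
        k=(p[:,2]>zl)&(p[:,2]<zl+.08)&(p[:,0]>.15)&(p[:,1]<.06)&(p[:,1]>-.9)&(r<.75)
        if k.sum()>5: j=p[k]; i=r[k].argmin(); print(round(zl,2),k.sum(),j.min(0).round(2),j.max(0).round(2),"near",j[i].round(3),r[k][i].round(3))
```

```text
Traceback (most recent call last):
FileNotFoundError: [Errno 2] No such file or directory: 'side.npz'
```

Run:
```python
from h import *
o,im,d=cam("side"); np.savez("side.npz",im=im,d=d)
S=np.load("scene.npz");D=np.load("side.npz")
im,d=S["im"],S["d"]
hsv=cv2.cvtColor(im,cv2.COLOR_RGB2HSV);h,s,v=cv2.split(hsv)
sub=np.zeros(d.shape,bool);sub[300:330,285:305]=1
print(hsv[315,294],hsv[308,250])
m=sub&((h>165)|(h<10))&(s>45)
uv,p=cloud("scene",o,d,m);P=pts("scene",o,uv,z=.0065)
print("pink",len(P),P.mean(0),p.mean(0)); c=P[:,:2]-P[:,:2].mean(0);w,V=np.linalg.eigh(np.cov(c.T));print(V[:,1],np.ptp(c@V[:,1]),np.degrees(np.arctan2(V[1,1],V[0,1])))
for nm,x in(("scene",S),("side",D)):
    im,d=x["im"],x["d"];h,s,v=cv2.split(cv2.cvtColor(im,cv2.COLOR_RGB2HSV))
    uv,p=cloud(nm,o,d,(h>20)&(h<35)&(s>130)&(v>80))
    k=(p[:,0]<.7)&(abs(p[:,1]-.13)<.15)&(p[:,2]>.085)&(p[:,2]<.115); q=p[k][:,:2].astype(np.float32)
    if len(q)>5: print(nm,"rim",len(q),cv2.minAreaRect(q),q.mean(0))
    uv,p=cloud(nm,o,d,((h<6)|(h>174))&(s>150)&(v>60))
    k=(p[:,0]<.8)&(abs(p[:,1]-.15)<.2)&(p[:,2]>.1);q=p[k]
    if len(q): print(nm,"red",len(q),np.percentile(q,[1,50,99],axis=0).round(3).tolist(),cv2.minAreaRect(q[:,:2].astype(np.float32)))
    uv,p=cloud(nm,o,d,d>0)
    r=np.hypot(p[:,0],p[:,1]); 
    print(nm,"tall (y<.05)")
    for zl in np.arange(.05,.7,.08):
        k=(p[:,2]>zl)&(p[:,2]<zl+.08)&(p[:,0]>.15)&(p[:,1]<.06)&(p[:,1]>-.9)&(r<.75)
        if k.sum()>5: j=p[k]; i=r[k].argmin(); print(round(zl,2),k.sum(),j.min(0).round(2),j.max(0).round(2),"near",j[i].round(3),r[k][i].round(3))
```

```text
[179  52 191] [ 86  98 122]
pink 88 [0.42154653 0.30482391 0.0065    ] [0.41916058 0.30740662 0.00976609]
[-0.72921853  0.68428089] 0.043372278691019416 136.82092069264283
scene rim 771 ((0.5021174550056458, 0.12422376126050949), (0.10577791184186935, 0.1381259262561798), 66.20970916748047) [0.4806268  0.11754734]
scene red 960 [[0.467, 0.14, 0.11], [0.503, 0.179, 0.159], [0.579, 0.224, 0.223]] ((0.5304108262062073, 0.18588367104530334), (0.049196213483810425, 0.14580278098583221), 64.94662475585938)
scene tall (y<.05)
0.05 3960 [ 0.38 -0.19  0.05] [0.64 0.06 0.13] near [ 0.376 -0.065  0.07 ] 0.381
0.13 2565 [ 0.5  -0.12  0.13] [0.71 0.06 0.21] near [ 0.503 -0.055  0.21 ] 0.506
0.21 4911 [ 0.46 -0.18  0.21] [0.75 0.06 0.29] near [ 0.465 -0.096  0.29 ] 0.475
0.29 2766 [ 0.46 -0.19  0.29] [0.75 0.06 0.37] near [ 0.459 -0.093  0.294] 0.469
0.37 1244 [ 0.68 -0.06  0.37] [0.75 0.04 0.43] near [ 0.682 -0.014  0.432] 0.682
side rim 630 ((0.5054134130477905, 0.11503902077674866), (0.09469584375619888, 0.13699749112129211), 64.45060729980469) [0.4977806  0.11787343]
side red 1267 [[0.472, 0.129, 0.114], [0.535, 0.16, 0.168], [0.591, 0.211, 0.223]] ((0.5356357097625732, 0.17691949009895325), (0.04998470097780228, 0.13155154883861542), 64.4015884399414)
side tall (y<.05)
0.05 729 [ 0.39 -0.18  0.05] [0.64 0.06 0.13] near [ 0.394 -0.11   0.073] 0.409
0.13 174 [ 0.58 -0.19  0.13] [ 0.63 -0.04  0.21] near [ 0.583 -0.036  0.2  ] 0.584
0.21 14446 [ 0.49 -0.19  0.21] [0.75 0.05 0.29] near [ 0.494 -0.073  0.285] 0.499
0.29 6369 [ 0.46 -0.2   0.29] [ 0.75 -0.04  0.37] near [ 0.461 -0.098  0.306] 0.471
0.37 551 [ 0.69 -0.07  0.37] [ 0.75 -0.05  0.44] near [ 0.694 -0.05   0.371] 0.695
0.45 2391 [ 0.68 -0.08  0.47] [ 0.75 -0.03  0.53] near [ 0.68  -0.031  0.473] 0.681
0.53 8070 [ 0.68 -0.07  0.53] [0.75 0.01 0.58] near [ 0.684 -0.035  0.563] 0.685
```

Request:
{"name": "drive_tool", "arguments": {
  "moves": [0, -1, -1.1, 0, 87, 0, -2, -2.2, 0, 87, 0, -3, -3.3, 0, 87, 0, -4, -4.4, 0, 87, 0, -4.7, -5.5, 0, 87]
}}

```text
time_s: 0.82
tool_pos: [0.1884, -0.4198, 0.4443]
tool_rot: [179.9, 0.0, 24.2]
force: [0.5, -0.9, -0.4]
grip_width: 0.0868
grasp_force: 0.0
```

Request:
{"name": "drive_tool", "arguments": {
  "moves": [0, -1, 0, 0, 87, 0, -2, 0, 0, 87, 0, -2.5, 0, 0, 87]
}}

```text
time_s: 1.2
tool_pos: [0.1475, -0.3286, 0.4431]
tool_rot: [-180.0, 0.0, 24.2]
force: [-7.9, 16.9, 0.7]
grip_width: 0.0866
grasp_force: 0.0
```

Request:
{"name": "drive_tool", "arguments": {
  "moves": [1.55, -0.14, 0, -1, 87, 3.08, -0.54, 0, -2, 87, 4.5, -1.2, 0, -3, 87, 5.78, -2.1, 0, -4, 87, 6.9, -3.2, 0, -5, 87]
}}

```text
time_s: 1.82
tool_pos: [0.3411, -0.1167, 0.4424]
tool_rot: [180.0, 0.0, 73.5]
force: [1.7, -0.5, -0.6]
grip_width: 0.0869
grasp_force: 0.0
```

Request:
{"name": "drive_tool", "arguments": {
  "moves": [1.55, -0.14, 0, -1, 87, 3.08, -0.54, 0, -2, 87, 4.5, -1.2, 0, -3, 87, 5.78, -2.1, 0, -4, 87, 6.9, -3.2, 0, -5, 87]
}}

```text
time_s: 2.45
tool_pos: [0.3058, 0.1851, 0.4442]
tool_rot: [-179.6, -0.0, 123.5]
force: [1.6, 0.0, 0.6]
grip_width: 0.087
grasp_force: 0.0
```

Run:
```python
from h import *
o,im,d=cam("wrist"); save(im,"pics/w1.png")
for n in("scene","side"):
    x=np.load(n+".npz"); uv,p=cloud(n,o,x["d"],x["d"]>0)
    k=(p[:,2]>.02)&(np.hypot(p[:,0]-.42,p[:,1]-.305)<.35)&(p[:,1]>.24); q=p[k]
    if len(q):
      for zl in (.02,.1,.2,.3,.4,.5):
        j=q[(q[:,2]>zl)&(q[:,2]<zl+.1)]
        if len(j): r=np.hypot(j[:,0]-.42,j[:,1]-.305);print(n,zl,len(j),r.min().round(3),j[r.argmin()].round(3))
```

```text
scene 0.02 1148 0.218 [0.367 0.516 0.022]
scene 0.1 12133 0.148 [0.386 0.449 0.161]
scene 0.2 9022 0.179 [0.411 0.484 0.254]
scene 0.3 18893 0.167 [0.383 0.468 0.396]
scene 0.4 25001 0.163 [0.401 0.467 0.482]
scene 0.5 2709 0.164 [0.407 0.468 0.506]
side 0.02 2740 0.205 [0.432 0.51  0.021]
side 0.1 5144 0.142 [0.402 0.446 0.146]
side 0.2 4402 0.162 [0.393 0.465 0.299]
side 0.3 6954 0.157 [0.411 0.462 0.392]
side 0.4 1810 0.158 [0.412 0.462 0.403]
```

View pics/w1.png

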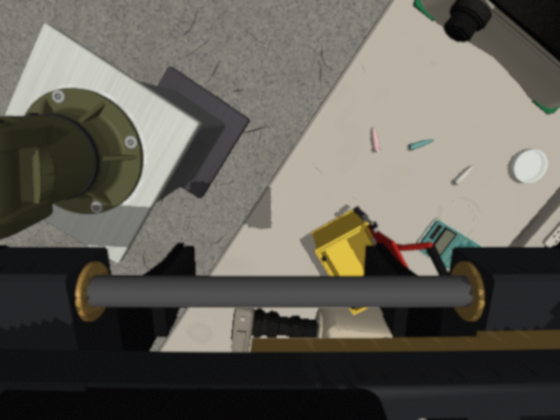

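The wrist view shows the pink tube at (376,140), the teal one at (421,145), the white one at (462,175), the bin at (345,245), and the microscope's black part at top right.

```bash
cat > tube.py <<'E'
from h import *
import sys
o,im,d=cam("wrist")
h,s,v=cv2.split(cv2.cvtColor(im,cv2.COLOR_RGB2HSV))
m=(((h>168)|(h<6))&(s>45)&(v>110)).astype(np.uint8)
n,l,st,ce=cv2.connectedComponentsWithStats(m)
for i in range(1,n):
    if st[i,4]<40: continue
    v_,u_=np.nonzero(l==i); P=pts("wrist",o,np.c_[u_,v_],z=.0065)[:,:2]
    r=cv2.minAreaRect(P.astype(np.float32)); c=P-P.mean(0); w,V=np.linalg.eigh(np.cov(c.T))
    print(st[i],ce[i].round(),"ctr",np.array(r[0]).round(4),np.array(r[1]).round(4),"axis",np.degrees(np.arctan2(V[1,1],V[0,1])).round(1))
print(o["tool_pos"],o["tool_rot"]); save(im,sys.argv[1])
E
python3 tube.py pics/w2.png; python3 -c "from h import *;print(env.camera_model('wrist'))"
```

```text
[372 147   6  12  44] [374. 153.] ctr [0.4223 0.3008] [0.0073 0.02  ] axis 140.9
[399 255  30   8 143] [413. 259.] ctr [0.6093 0.188 ] [0.0554 0.0126] axis -140.9
[0.29974128 0.19431618 0.44432284] [-179.57561411   -0.22524094  124.86390332]
{'K': array([[340.1770445 ,   0.        , 279.52001971],
       [  0.        , 340.1770445 , 210.92000873],
       [  0.        ,   0.        ,   1.        ]]), 'k1': -0.03128097353426415, 'tool_from_camera': array([[ 7.37410724e-04, -9.65059732e-01, -2.62028947e-01,
         7.18513818e-02],
       [ 9.99999366e-01,  9.34595969e-04, -6.27910313e-04,
        -7.93478697e-04],
       [ 8.50862157e-04, -2.62028318e-01,  9.65059810e-01,
        -1.62003038e-01],
       [ 0.00000000e+00,  0.00000000e+00,  0.00000000e+00,
         1.00000000e+00]])}
```

Request:
{"name": "drive_tool", "arguments": {
  "moves": [0.1, 1.2, -0.0, -1.3, 87, 0.2, 2.4, 0.8, -1.3, 87, 0.3, 3.2, 2.1, -1.3, 87, 0.4, 4, 3.4, -1.3, 87, 0.4, 4, 4.9, -1.3, 87]
}}

```text
time_s: 3.18
tool_pos: [0.4321, 0.2839, 0.2451]
tool_rot: [-179.6, -0.1, 136.1]
force: [1.3, -1.2, -0.6]
grip_width: 0.0866
grasp_force: 0.0
```

Request:
{"name": "drive_tool", "arguments": {
  "moves": [0, 0, 1.4, 0, 87, 0, 0, 2.5, 0, 87, 0, 0, 2.5, 0, 87, 0, 0, 2.5, 0, 87]
}}

```text
time_s: 3.68
tool_pos: [0.4311, 0.2833, 0.1492]
tool_rot: [-179.7, -0.1, 136.1]
force: [0.9, -0.4, 0.6]
grip_width: 0.0869
grasp_force: 0.0
```

```bash
python3 tube.py pics/w3.png
```

```text
[284 152  11  45 347] [289. 177.] ctr [0.4189 0.3047] [0.0091 0.04  ] axis 137.0
[0.43114646 0.28328619 0.14916433] [-1.79721508e+02 -7.72925999e-02  1.36107967e+02]
```

View pics/w3.png

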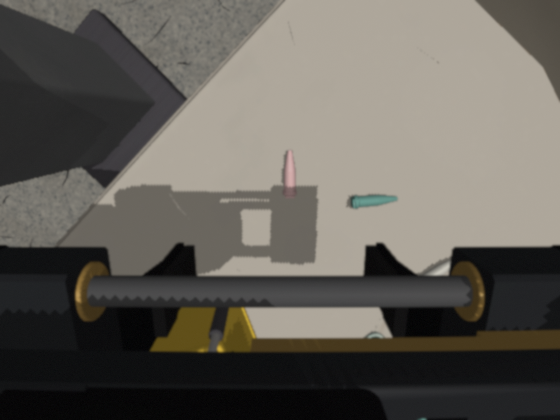

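The tube is at (289,177) and its long axis is near vertical in the picture. The teal one at (374,200) calls for a narrower opening on the way down.

Request:
{"name": "drive_tool", "arguments": {
  "moves": [0.59, 0.17, 1.2, -0.1, 40, 0.59, 0.17, 2.3, -0.1, 40, 0.59, 0.17, 3.1, -0.1, 40, 0.59, 0.17, 3.6, -0.1, 40, 0.59, 0.17, 3.6, -0.1, 40],
  "squeeze": 10
}}

```text
time_s: 4.35
tool_pos: [0.4173, 0.3038, 0.0039]
tool_rot: [-179.6, -0.1, 137.1]
force: [-0.3, 0.7, 0.6]
grip_width: 0.0456
grasp_force: 0.0
```

Request:
{"name": "drive_tool", "arguments": {
  "moves": [0, 0, 0, 0, 5, 0, 0, 0, 0, 5, 0, 0, 0, 0, 5, 0, 0, 0, 0, 5]
}}

```text
time_s: 4.85
tool_pos: [0.4171, 0.3038, 0.0038]
tool_rot: [-179.6, -0.1, 137.1]
force: [0.4, -0.1, 2.5]
grip_width: 0.0109
grasp_force: 10.0
```

Request:
{"name": "drive_tool", "arguments": {
  "moves": [0, 0, -0.8, 0, 5, 0, 0, -2.2, 0, 5, 0, 0, -3.6, 0, 5, 0, 0, -5.1, 0, 5, 0, 0, -6.5, 0, 5]
}}

```text
time_s: 5.48
tool_pos: [0.4182, 0.3045, 0.2656]
tool_rot: [-179.6, -0.1, 137.1]
force: [1.6, 0.1, -0.5]
grip_width: 0.0108
grasp_force: 10.0
```

```bash
cat > bin.py <<'E'
from h import *
B=np.array([.504,.118]); a=np.radians(64.5); ex=np.array([np.cos(a),np.sin(a)]); ey=np.array([-ex[1],ex[0]])
def tobin(p): q=p[:,:2]-B; return np.c_[q@ex,q@ey,p[:,2]]
E
python3 - <<'E'
from bin import *
o=env.get_obs(); print(o["grip_width"],o["tool_pos"],o["qpos"].round(0))
for n in("scene","side"):
    x=np.load(n+".npz"); uv,p=cloud(n,o,x["d"],x["d"]>0); q=tobin(p)
    h,s,v=cv2.split(cv2.cvtColor(x["im"],cv2.COLOR_RGB2HSV)); c=np.array([(h[b,a_]<40 or h[b,a_]>174) and s[b,a_]>120 for a_,b in uv])
    for nm,zl,zh in(("lo",.12,.17),("mid",.17,.25),("hi",.25,.4)):
        k=(q[:,2]>zl)&(q[:,2]<zh)&~c&(abs(q[:,0]-0)<.25)&(abs(q[:,1])<.25); j=q[k]
        # nearest obstacle per bin-x slice on both sides
        for xs in np.arange(-.2,.1,.05):
            t=j[(j[:,0]>xs)&(j[:,0]<xs+.05)]
            if len(t)>3: neg=t[t[:,1]<0]; pos=t[t[:,1]>0]; print(n,nm,round(xs,2),len(t),neg[:,1].max().round(3) if len(neg) else None,pos[:,1].min().round(3) if len(pos) else None)
E
```

```text
0.010825169859691302 [0.41823929 0.30445888 0.26558807] [-29.   2. -10.  97.   0.  81.   8.]
scene lo -0.15 405 -0.11 None
scene lo -0.1 730 -0.133 None
scene lo -0.05 364 -0.132 None
scene lo -0.0 381 -0.146 0.066
scene lo 0.05 645 -0.059 0.065
scene lo 0.1 336 -0.225 None
scene mid -0.2 428 -0.07 None
scene mid -0.15 1496 -0.072 None
scene mid -0.1 653 -0.098 None
scene mid -0.05 896 -0.106 None
scene mid -0.0 1225 -0.144 None
scene mid 0.05 1353 -0.0 0.0
scene mid 0.1 472 -0.222 None
scene hi -0.2 1124 -0.051 None
scene hi -0.15 215 -0.091 None
scene hi -0.1 606 -0.142 None
scene hi -0.05 1789 -0.148 None
scene hi -0.0 152 -0.237 None
scene hi 0.05 6 -0.248 None
side lo -0.2 20 -0.22 None
side lo -0.0 39 -0.069 0.061
side lo 0.05 8 -0.067 0.062
side mid -0.2 1979 -0.074 None
side mid -0.15 1919 -0.082 None
side mid -0.1 633 -0.104 None
side mid -0.05 472 -0.112 None
side mid 0.05 337 -0.0 0.001
side hi -0.2 2612 -0.062 None
side hi -0.15 1504 -0.092 None
side hi -0.1 1968 -0.142 None
side hi -0.05 359 -0.152 None
```

Request:
{"name": "drive_tool", "arguments": {
  "moves": [-0.9, -0.44, -0.4, 1, 5, -1.8, -0.88, -0.6, 2, 5, -2.7, -1.32, -0.6, 3, 5, -3.6, -1.76, -0.6, 4, 5, -4.42, -2.19, -0.6, 5, 5]
}}

```text
time_s: 6.1
tool_pos: [0.4888, 0.1187, 0.2876]
tool_rot: [-179.6, 0.2, 86.8]
force: [0.2, -0.3, 0.5]
grip_width: 0.0109
grasp_force: 10.0
```

Request:
{"name": "drive_tool", "arguments": {
  "moves": [0, 0, 0, 1, 5, 0, 0, 0, 2.26, 5, 0, 0, 0, 2.26, 5, 0, 0, 0, 2.26, 5]
}}

```text
time_s: 6.6
tool_pos: [0.4884, 0.1203, 0.2875]
tool_rot: [-179.8, 0.4, 64.7]
force: [-0.1, -1.2, -0.1]
grip_width: 0.011
grasp_force: 10.0
```

Run:
```python
from bin import *
o,im,d=cam("wrist"); save(im,"pics/w4.png"); print(o["tool_pos"],o["tool_rot"],o["grip_width"],tobin(o["tool_pos"][None]))
h,s,v=cv2.split(cv2.cvtColor(im,cv2.COLOR_RGB2HSV))
uv,p=cloud("wrist",o,d,(h>20)&(h<35)&(s>130)&(v>60)); k=(p[:,2]>.09)&(p[:,2]<.11); q=p[k]
print(len(q),cv2.minAreaRect(q[:,:2].astype(np.float32)),np.percentile(tobin(q),[1,99],axis=0))
uv,p=cloud("wrist",o,d,((h<6)|(h>174))&(s>150)&(v>60));k=p[:,2]>.08;print(np.percentile(tobin(p[k]),[1,50,99],axis=0),k.sum())
```

```text
[0.48843962 0.12028572 0.28752   ] [-179.75579341    0.37015608   64.70146341] 0.010962987542485429 [[-0.00463586  0.0150286   0.28752   ]]
2030 ((0.5021823644638062, 0.11375255882740021), (0.08928639441728592, 0.13623014092445374), 64.274658203125) [[-0.04858271 -0.06734239  0.09038444]
 [ 0.03976805  0.06723044  0.10365427]]
[[ 4.56124114e-02 -6.16668449e-02  1.42166078e-01]
 [ 5.55539404e-02  7.00372875e-05  1.96000068e-01]
 [ 8.97866834e-02  6.17780678e-02  2.24639679e-01]] 2787
```

View pics/w4.png

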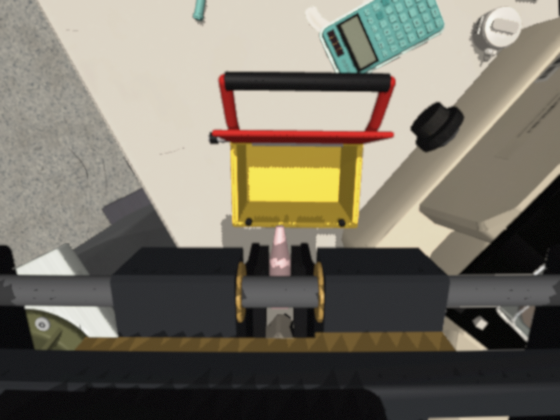

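The tube is held at (280,245). The bin's mouth lies at (295,185), square to the hand, with the bar at (307,82).

Request:
{"name": "drive_tool", "arguments": {
  "moves": [-0.1, 0, 1, 0, 5, -0.1, 0, 2.3, 0, 5, -0.1, 0, 3.6, 0, 5, -0.1, 0, 4.7, 0, 5, -0.1, 0, 4.9, 0, 5]
}}

```text
time_s: 7.28
tool_pos: [0.4831, 0.1152, 0.0888]
tool_rot: [-179.5, 0.6, 64.6]
force: [0.1, 0.8, -0.1]
grip_width: 0.0107
grasp_force: 10.0
```

Request:
{"name": "drive_tool", "arguments": {
  "moves": [0, 0, 0, 0, 5, 0, 0, 0, 0, 35, 0, 0, 0, 0, 35, 0, 0, 0, 0, 35, 0, 0, 0, 0, 35]
}}

```text
time_s: 7.9
tool_pos: [0.4858, 0.1159, 0.092]
tool_rot: [-179.8, 0.3, 64.5]
force: [0.4, 0.2, 0.5]
grip_width: 0.034
grasp_force: 0.0
```

Request:
{"name": "drive_tool", "arguments": {
  "moves": [0, 0, -1, 0, 35, 0, 0, -2.3, 0, 35, 0, 0, -3.6, 0, 35, 0, 0, -4.9, 0, 35, 0, 0, -5.2, 0, 35]
}}

```text
time_s: 8.52
tool_pos: [0.4885, 0.1171, 0.3037]
tool_rot: [179.9, 0.1, 64.5]
force: [0.2, 0.3, 0.2]
grip_width: 0.0348
grasp_force: 0.0
```

Run:
```python
from bin import *
o,im,d=cam("wrist"); save(im,"pics/w5.png"); print(o["tool_pos"],o["tool_rot"],o["grip_width"],o["qpos"].round())
h,s,v=cv2.split(cv2.cvtColor(im,cv2.COLOR_RGB2HSV))
# bar: dark points near z .19-.24, bin x .07-.11
uv,p=cloud("wrist",o,d,(v<70)&(s<120)); q=tobin(p); k=(q[:,2]>.2)&(q[:,2]<.25)&(q[:,0]>.06)&(q[:,0]<.12)&(abs(q[:,1])<.08); print(k.sum(),np.percentile(q[k],[1,50,99],axis=0).round(4)); 
print(np.polyfit(q[k][:,1],q[k][:,0],1))
```

```text
[0.48854611 0.11712449 0.30374763] [1.79943282e+02 9.48396948e-02 6.45443935e+01] 0.034816803924881894 [-18.  -1.   1.  96.   0.  85. -42.]
2414 [[ 0.0837 -0.0503  0.2219]
 [ 0.0884 -0.0006  0.2251]
 [ 0.0937  0.0489  0.2272]]
[0.0036495  0.08853016]
```

View pics/w5.png

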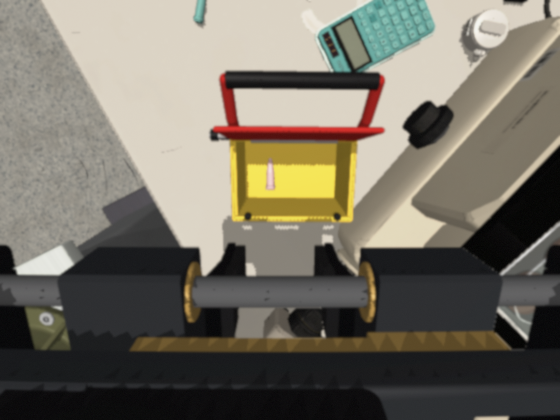

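The pink tube lies in the bin at (270,175). The bar is at (305,80), with its middle at about x=88, z=220 mm in the bin's frame, clear on both sides.

Request:
{"name": "drive_tool", "arguments": {
  "moves": [0.8, 0, 0, -1, 26, 1.6, 0, 0, -2, 26, 2.4, 0, 0, -3, 26, 2.4, 0, 0, -4, 26, 2.4, 0, 0, -5, 26],
  "squeeze": 30
}}

```text
time_s: 9.2
tool_pos: [0.5275, 0.2035, 0.2964]
tool_rot: [-179.3, 0.0, 114.9]
force: [0.1, -0.8, 0.8]
grip_width: 0.0261
grasp_force: 0.0
```

Request:
{"name": "drive_tool", "arguments": {
  "moves": [0, 0, 0, -1, 26, 0, 0, 0, -2, 26, 0, 0, 0, -3, 26, 0, 0, 0, -4, 26, 0, 0, 0, -4, 26]
}}

```text
time_s: 9.82
tool_pos: [0.5276, 0.203, 0.2971]
tool_rot: [-179.5, -0.4, 154.4]
force: [0.0, 0.4, 0.2]
grip_width: 0.0258
grasp_force: 0.0
```

Run:
```python
from bin import *
o,im,d=cam("wrist"); print(o["tool_pos"],o["tool_rot"],o["grip_width"],tobin(o["tool_pos"][None]),o["qpos"].round())
h,s,v=cv2.split(cv2.cvtColor(im,cv2.COLOR_RGB2HSV))
for nm,m in(("dark",(v<70)&(s<120)),("red",((h<6)|(h>174))&(s>150)&(v>60))):
    uv,p=cloud("wrist",o,d,m); q=tobin(p); k=(q[:,2]>.195)&(q[:,2]<.25)&(q[:,0]>.04)&(q[:,0]<.12)&(abs(q[:,1])<.08); print(nm,k.sum()); 
    if k.sum(): print(np.percentile(q[k],[1,50,99],axis=0).round(4))
save(im,"pics/w6.png")
```

```text
[0.52758317 0.20301685 0.29713526] [-179.51453841   -0.35017957  154.43138832] 0.02578224250867916 [[0.08688778 0.01531488 0.29713526]] [-19.   7.  -6.  88.   1.  85.  40.]
dark 1368
[[ 0.0845 -0.0242  0.2226]
 [ 0.0889  0.015   0.225 ]
 [ 0.094   0.0498  0.227 ]]
red 788
[[ 0.0539 -0.0092  0.195 ]
 [ 0.0601  0.0507  0.1971]
 [ 0.0916  0.0643  0.225 ]]
```

View pics/w6.png

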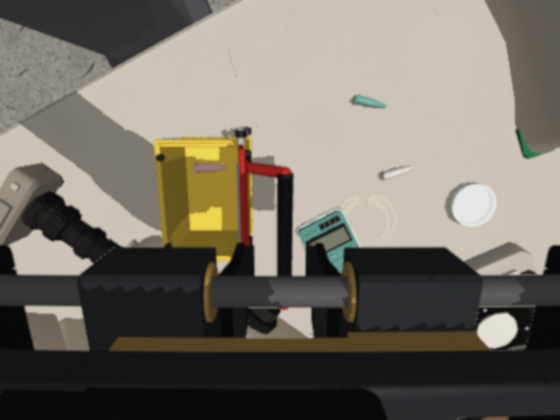

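The bar at (285,220) lies between the fingers at (235,270) and (325,270). The flap's edge is at (245,195), and the pink tube is in the bin at (208,168).

Request:
{"name": "drive_tool", "arguments": {
  "moves": [0, 0.05, 0.8, 0, 26, 0, 0.05, 1.6, 0, 26, 0, 0.05, 2.1, 0, 26, 0, 0.05, 2.3, 0, 26, 0, 0.05, 2.3, 0, 26]
}}

```text
time_s: 10.5
tool_pos: [0.5282, 0.2047, 0.2066]
tool_rot: [-179.6, -0.3, 154.5]
force: [-0.9, -0.5, 0.7]
grip_width: 0.026
grasp_force: 0.0
```

Request:
{"name": "drive_tool", "arguments": {
  "moves": [0, 0, 0, 0, 5, 0, 0, 0, 0, 5, 0, 0, 0, 0, 5, 0, 0, 0, 0, 5],
  "squeeze": 30
}}

```text
time_s: 11.0
tool_pos: [0.5291, 0.2052, 0.2078]
tool_rot: [-179.7, -0.2, 154.5]
force: [1.0, 1.8, 3.4]
grip_width: 0.0112
grasp_force: 30.0
```

Run:
```python
from bin import *
o=env.get_obs(); print(tobin(o["tool_pos"][None]),o["tool_rot"])
a=np.radians(68.6+np.array([0]+[10*i for i in range(1,10)]+[97.4]))
P=.124*np.c_[np.cos(a),np.sin(a)]; D=(P-P[0])/.04
for i in(0,5): print(np.c_[D[i+1:i+6,0]-D[i,0],-(D[i+1:i+6,1]-D[i,1])].round(3).tolist())
```

```text
[[0.08952847 0.01494561 0.20780062]] [-1.79731915e+02 -1.68544616e-01  1.54543294e+02]
[[-0.518, -0.153], [-1.055, -0.213], [-1.595, -0.179], [-2.12, -0.052], [-2.615, 0.165]]
[[-0.45, 0.299], [-0.841, 0.672], [-1.162, 1.107], [-1.402, 1.591], [-1.524, 1.972]]
```

Request:
{"name": "drive_tool", "arguments": {
  "moves": [0, -0.52, -0.15, 0, 5, 0, -1.05, -0.21, 0, 5, 0, -1.6, -0.18, 0, 5, 0, -2.12, -0.05, 0, 5, 0, -2.61, 0.17, 0, 5]
}}

```text
time_s: 11.62
tool_pos: [0.4816, 0.1084, 0.1997]
tool_rot: [-179.5, -0.4, 154.5]
force: [0.3, 1.3, -3.8]
grip_width: 0.0111
grasp_force: 30.0
```

Run:
```python
from bin import *
o=env.get_obs(); p=tobin(o["tool_pos"][None])[0]; print(p,o["tool_rot"],o["grip_width"],o["grasp_force"],o["force"]); print(np.hypot(p[0]-.0435,p[2]+.0135-.105))
```

```text
[-0.01826844  0.01608868  0.1997433 ] [-179.53474876   -0.35457326  154.4752159 ] 0.011069152334442155 30.00620126724243 [ 0.30025143  1.25505515 -3.82620596]
0.12462725377179813
```

Request:
{"name": "drive_tool", "arguments": {
  "moves": [0, -0.45, 0.3, 0, 5, 0, -0.84, 0.67, 0, 5, 0, -1.16, 1.11, 0, 5, 0, -1.4, 1.59, 0, 5, 0, -1.51, 1.95, 0, 5]
}}

```text
time_s: 12.25
tool_pos: [0.4572, 0.0567, 0.1244]
tool_rot: [-179.9, -0.2, 154.5]
force: [-7.2, 6.7, 44.2]
grip_width: 0.0106
grasp_force: 30.0
```

Request:
{"name": "drive_tool", "arguments": {
  "moves": [0, 0, 0.05, 0, 5, 0, 0, 0.1, 0, 5, 0, 0, 0.1, 0, 5]
}}

```text
time_s: 12.62
tool_pos: [0.4575, 0.0566, 0.1241]
tool_rot: [-179.8, -0.2, 154.5]
force: [-9.9, 3.5, 30.8]
grip_width: 0.0113
grasp_force: 30.0
```

Run:
```python
from bin import *
o=env.get_obs(); p=tobin(o["tool_pos"][None])[0]; print(p,o["tool_rot"],o["grip_width"],o["grasp_force"],o["force"])
```

```text
[-0.07543909  0.01555317  0.12407701] [-1.79841370e+02 -1.71575134e-01  1.54542480e+02] 0.011281002764279954 29.992706179618835 [-9.94204742  3.53671351 30.79956179]
```

Request:
{"name": "drive_tool", "arguments": {
  "moves": [0, 0, -0.1, 0, 5, 0, 0, -0.1, 0, 28, 0, 0, -0.1, 0, 28, 0, 0, -0.1, 0, 28, 0, 0, -0.1, 0, 28]
}}

```text
time_s: 13.25
tool_pos: [0.4565, 0.055, 0.1226]
tool_rot: [-179.6, -0.3, 154.5]
force: [0.1, 1.3, 0.2]
grip_width: 0.0275
grasp_force: 0.0
```

Request:
{"name": "drive_tool", "arguments": {
  "moves": [0, 0, -0.5, 0, 28, 0, 0, -1.5, 0, 28, 0, 0, -2.6, 0, 28, 0, 0, -3.7, 0, 28, 0, 0, -3.7, 0, 28]
}}

```text
time_s: 13.88
tool_pos: [0.46, 0.0563, 0.2747]
tool_rot: [-179.8, 0.1, 154.5]
force: [-0.3, 0.7, -0.1]
grip_width: 0.028
grasp_force: 0.0
```

Run:
```python
from bin import *
o,im,d=cam("side"); ow,iw,dw=cam("wrist"); print(o["tool_pos"],o["force"],o["grip_width"])
for n,i,dd in(("side",im,d),("wrist",iw,dw)):
    h,s,v=cv2.split(cv2.cvtColor(i,cv2.COLOR_RGB2HSV))
    uv,p=cloud(n,ow,dd,((h<6)|(h>174))&(s>150)&(v>60)); q=tobin(p); k=(abs(q[:,0])<.15)&(abs(q[:,1])<.1)
    if k.sum(): print(n,k.sum(),np.percentile(q[k],[1,25,50,75,99],axis=0).round(4))
save(np.hstack([im[150:350,150:400],iw[150:350,100:450]]),"pics/end.png")
```

```text
[0.45997015 0.05634234 0.27474284] [-0.34078731  0.7314161  -0.0572396 ] 0.027999652425196232
side 2358 [[-0.0683 -0.067   0.1053]
 [-0.0258 -0.0378  0.1073]
 [-0.0035 -0.0053  0.1082]
 [ 0.0186  0.0292  0.1093]
 [ 0.043   0.0617  0.1343]]
wrist 10191 [[-0.0695 -0.0542  0.1055]
 [-0.0289 -0.0131  0.1068]
 [-0.0081  0.0172  0.1074]
 [ 0.0155  0.0442  0.1081]
 [ 0.0405  0.0649  0.346 ]]
```

View pics/end.png

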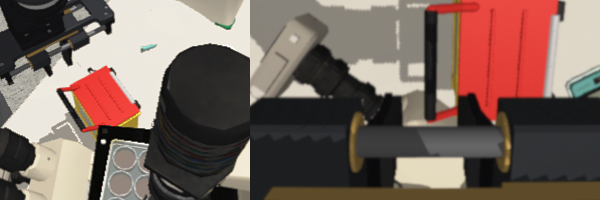

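The picture shows the flap lying level on the tub: it is at (100,98) in the left half, and the bar at (430,65) in the right half is free of the gripper.

```bash
python3 -c "
from h import *
print(env.sign_off())"
```

```text
the job is handed in; nothing more can be done
None
```

The pink microtube is in the bin, the flap was eased fully shut without slamming, the gripper is clear, and the job was handed in at about 14 s; no verdict was shown.

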